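# Find the reaction foot that still grips

### The arm

A 6-joint arm with a two-finger parallel gripper is mounted at the origin on the work surface. World frame = base frame: x ahead of the robot, y to its left, z up, the work surface at z = 0. Lengths are in m, angles in rad, forces in N, time in s.
With the tool pointing down it reaches from about 0.25 to 0.775 m from the base axis. Payload 4 kg.
Tool frame: the origin (TCP) lies midway between the tips of the shut fingers; the grasp point (between the pads) lies 19 mm behind it; y points along the fingers, x is the direction in which the jaws open and shut, and the axes are right-handed (so a half turn about y gives the same grasp; the last joint's range is limited). The gripper opens to 94 mm and grips with 3 to 60 N. Pads are 16 mm wide; open, the fingers measure 119 mm over their backs; the gripper's body (75 mm by 177 mm) begins 78 mm behind the grasp point.
Start: joints at [1.107, 0.087, 1.371, -0, 1.684, -0.103], TCP at [0.194, 0.515, 0.206] pointing down, gripper open.
Joint ranges: [-3.1, 3.1], [-0.76, 2.03], [0.27, 2.55], [-1.08, 4.22], [0.17, 2.65], [-2.57, 2.57]. Speed limits (rad/s): [2.79, 2.79, 3.14, 3.14, 3.14, 3.14].

### API

Orientations are given as [roll, pitch, yaw] about the fixed x, y, z axes, in that order (R = Rz(yaw) Ry(pitch) Rx(roll)).
In Python, from bench import robot, snapshot, camera_info, ticket gives the robot as it stands.
- The arm moves only by the shell command python3 -m creep 'ROWS'. ROWS is JSON, a list of rows, each an object with "slide": the shift along the tool's x, y, z in mm, a list of three; "roll": the turn about the tool's y in degrees; "grip": the closure, from 0 (fully open) to 1 (shut). In form: [{"slide": [x, y, z], "roll": roll, "grip": grip}, ...]. A call has 1 to 20 rows; each row is the pose to reach, as a shift and turn from the pose commanded when the call began, along the tool's axes at that moment; what a row does not reach only later rows make up. A row lasts 1/12 s, in which the tool goes at most 41.7 mm and 7.16 degrees, less where a joint would pass 70% of its speed; a pose out of reach is approached as far as the arm can. A call with a gripper value outside its range is refused whole. The fingers move at their own pace and stop on an object; the grip force is fixed at half the most. Time passes only in rows, so rows that repeat a pose let the fingers close. It gives the time, the measured TCP pose, the force and the opening at its end, in the units of the state.
- robot.get_obs(): the state, without advancing time (a new reading comes with each control period).
- snapshot(name): name is "scene" or "top"; returns the picture (420x560x3 uint8, red, green, blue); there is no depth.
- camera_info(name): a dict with "fx", "fy", "cx", "cy" (pixels), "cam_to_world" (4x4, takes a point from camera to world coordinates). Camera axes: x right, y down, z forward; pixel columns grow to the right and rows downward; lengths in m; the calibration is good to about 2 mm. A picture is of the moment at which its call begins. camera_info takes no time and is no camera call.
- ticket.close_job(): hands the job in, once; it reports no verdict.
The state is a dict: "time": time; "joint_positions": joint angles; "qvel": joint speeds; "joint_torque": joint torques, N m; "tool_pos": TCP position; "ee_rot": TCP orientation; "wrist_force": force on the tool from outside, world axes, zero at the start; "wrist_torque": the same for the moment, N m; "width": finger opening in m.
Only numpy, scipy, OpenCV 4.12 (cv2) and the standard library are available. Lean on these libraries where they do the work, as an engineer would, in place of code of your own. Each camera call takes 0.05 s, during which the arm holds its last target.

### The job

The three reaction feet on the steel test plate look alike, but only one still has a grippy sole: drag each along the plate towards the robot, without lifting it, until all of it is past the yellow line, feel how hard it drags, and leave the two easier-sliding ones lying there. Then pick up the one that drags hardest and lower it, leaning with the slope, flat onto the sloping blue stand, wholly on it, letting go only once it rests there; either other foot would slide off, and no foot may end up on the table. Leave the socket and the transducer alone.

Things in the scene. Friction and masses are not known exactly. Their poses are not given: they have to be found in the camera images.
- foot_a: one of three look-alike reaction feet: black block 100 mm (its x) x 50 mm (its y) x 22 mm high with a 6 mm rubber sole, on it a central orange grip fin 16 mm thick (along its x) x 44 mm wide (along its y), rising from 22 to 65 mm above the underside; about 0.85 kg. Origin: centre of the underside, z up. It starts beyond the yellow line, one of three side by side. The soles differ in grip, unmarked; only dragging tells
- foot_b: one of three look-alike reaction feet: black block 100 mm (its x) x 50 mm (its y) x 22 mm high with a 6 mm rubber sole, on it a central orange grip fin 16 mm thick (along its x) x 44 mm wide (along its y), rising from 22 to 65 mm above the underside; about 0.85 kg. Origin: centre of the underside, z up. It starts beyond the yellow line, one of three side by side. The soles differ in grip, unmarked; only dragging tells
- foot_c: one of three look-alike reaction feet: black block 100 mm (its x) x 50 mm (its y) x 22 mm high with a 6 mm rubber sole, on it a central orange grip fin 16 mm thick (along its x) x 44 mm wide (along its y), rising from 22 to 65 mm above the underside; about 0.85 kg. Origin: centre of the underside, z up. It starts beyond the yellow line, one of three side by side. The soles differ in grip, unmarked; only dragging tells
- line (a point): middle of the yellow line on the top face of the fixed bare steel plate (280 mm along x, 290 mm along y, top 12 mm above the table). The 6 mm wide line runs along this frame's y; x points away from the robot's side, to where the feet start (about 70 mm beyond the line, 95 mm apart); z up. Pulled by the fin at a steady slow speed, the grippy foot resists with 5.5 to 9.5 N, the other two with 1 to 3.5 N; when the pull stops so does the force
- slope: fixed blue plate on the stand, 200 mm along its x (up the slope) x 170 mm along its y, inclined 30 degrees, the low edge on the robot's side. Origin: centre of its upper face, 78 mm above the table (low edge 28 mm, high edge 128 mm); z is the outward normal. No lip: a slippery foot slides off
- socket: loose chrome socket standing upright, 42 mm diameter, 62 mm tall; origin at the centre of its underside. Bystander
- transducer: loose blue transducer block 60 x 70 x 55 mm with a square drive on top (87 mm high in all) and an orange lever towards its +y; origin at the centre of its underside. Bystander
Mind the look-alikes: they are no part of the job. Leave any green or purple look-alike of the foot_c alone.

How it is judged:
By the outcome, as a careful person would: the job done as asked, in the order asked, and still so for the second after the job is handed in, with the robot touching nothing.
It also fails if it takes over 70 s, if anything falls off the work surface, if the arm or the gripper's body presses on something with over 40 N, if the wrist force passes 120 N, or if a joint passes its speed limit or range.

## Working session

There is one attempt and no reset: what is moved stays moved. The work goes in short steps, Python scripts to look and compute and a shell command to move; the robot and the scene stay as the last step left them, time stands still between calls to the robot, and variables do not carry over. Pictures are saved under pics/ and viewed, and the job is handed in when it is done.

```bash
mkdir -p pics; ls; python3 - <<'E'
from bench import robot, snapshot, camera_info
import cv2
o=robot.get_obs(); print(o)
for n in("scene","top"):
    cv2.imwrite(f"pics/{n}0.png",cv2.cvtColor(snapshot(n),cv2.COLOR_RGB2BGR)); print(n,camera_info(n))
E
```

```text
pics
{'time': 0.0, 'joint_positions': array([ 1.10688672e+00,  8.79509724e-02,  1.37223062e+00, -7.64055133e-06,
        1.68360404e+00, -1.03125244e-01]), 'qvel': array([-0.00084756, -0.00011431,  0.00302916,  0.00019325,  0.00171592,
       -0.00039502]), 'joint_torque': array([ 2.60806519e-04, -3.40192902e+01, -3.02424932e+01,  7.16249761e-02,
        3.33456905e-02, -1.55718053e-04]), 'tool_pos': array([0.19392895, 0.51409321, 0.20431838]), 'ee_rot': array([-1.57057813,  0.00218211,  1.21001135]), 'wrist_force': array([-0.07378896, -0.3537696 , -0.09133322]), 'wrist_torque': array([0.02778782, 0.02840281, 0.01180328]), 'width': 0.09371012594542136}
scene {'fx': 524.0766722875348, 'fy': 524.0766722875348, 'cx': 273.91766051836186, 'cy': 207.04714212069956, 'cam_to_world': array([[-0.24183585,  0.76782247, -0.5932656 ,  1.3635842 ],
       [ 0.97031352,  0.18968883, -0.15003272,  0.16708068],
       [-0.00266264, -0.61193692, -0.79090209,  1.00121018],
       [ 0.        ,  0.        ,  0.        ,  1.        ]])}
top {'fx': 470.493535383257, 'fy': 470.493535383257, 'cx': 280.4423290078677, 'cy': 204.2905637396492, 'cam_to_world': array([[ 0.00456252, -0.99913144,  0.04141926,  0.60676691],
       [-0.99991906, -0.00505023, -0.01167802, -0.01253123],
       [ 0.01187706, -0.04136262, -0.99907361,  0.89644756],
       [ 0.        ,  0.        ,  0.        ,  1.        ]])}
```

View pics/scene0.png

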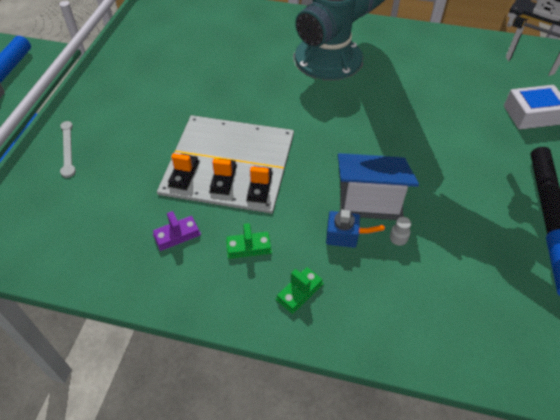

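View pics/top0.png

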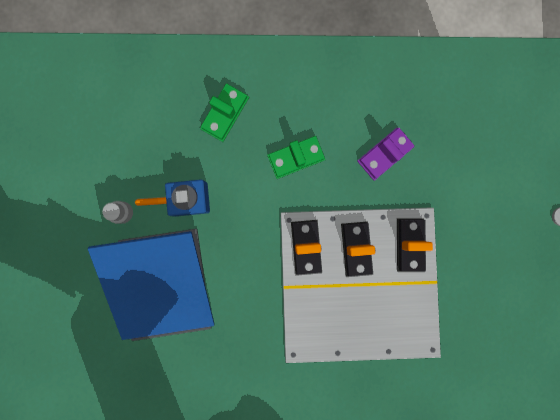

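The top view shows the plate at columns 280–440, rows 210–360, with its line at row 285. The three black feet with orange fins are at about (308,248), (361,250) and (415,246). The green ones at (224,110) and (297,155) and the purple one at (387,153) are off the plate and are look-alikes. The blue slope is at about (150,285), the transducer at (187,197) and the socket at (116,211).

```bash
cat > h.py <<'E'
import numpy as np, cv2
from bench import robot, snapshot, camera_info
def ray(n,u,v,z):
    c=camera_info(n);T=np.array(c["cam_to_world"])
    d=T[:3,:3]@np.array([(u-c["cx"])/c["fx"],(v-c["cy"])/c["fy"],1]);o=T[:3,3]
    return o+d*(z-o[2])/d[2]
def proj(n,p):
    c=camera_info(n);T=np.array(c["cam_to_world"]);q=T[:3,:3].T@(np.asarray(p)-T[:3,3])
    return np.array([c["fx"]*q[0]/q[2]+c["cx"],c["fy"]*q[1]/q[2]+c["cy"]])
def comps(m,lo):
    n,l,s,c=cv2.connectedComponentsWithStats(m.astype(np.uint8))
    return [(l==i) for i in range(1,n) if s[i,4]>=lo]
def rect(m):
    return cv2.minAreaRect(np.argwhere(m)[:,::-1].astype(np.float32))
def obs(): 
    o=robot.get_obs(); print({k:np.round(o[k],4) for k in("time","tool_pos","ee_rot","wrist_force","width","joint_positions")})
E
python3 - <<'E'
from h import *
im=cv2.imread("pics/top0.png");hsv=cv2.cvtColor(im,cv2.COLOR_BGR2HSV)
H,S,V=cv2.split(hsv)
win=np.zeros(H.shape,bool);win[205:365,275:445]=1
ora=(H>4)&(H<20)&(S>170)&(V>120)&win
yel=(H>20)&(H<32)&(S>150)&(V>120)&win
blk=(V<60)&win
for m in comps(ora,60):
    r=rect(m);print("orange",np.round(r[0],1),np.round(r[1],1),round(r[2],1),[np.round(ray("top",*p,.077)[:2],3) for p in cv2.boxPoints(r)])
for m in comps(yel,60):
    r=rect(m);print("line",r,ray("top",*r[0],.012),[np.round(ray("top",*p,.012)[:2],3) for p in cv2.boxPoints(r)])
# feet: black plus bolts, block top z=.034
g=cv2.morphologyEx(blk.astype(np.uint8),cv2.MORPH_CLOSE,np.ones((9,9)))
for m in comps(g,200):
    r=rect(m);print("blk",np.round(r[0],1),np.round(r[1],1),round(r[2],1),ray("top",*r[0],.034)[:2],[np.round(ray("top",*p,.034)[:2],3) for p in cv2.boxPoints(r)])
# bolts
bol=(S<60)&(V>120)&(cv2.morphologyEx(((V<60)|ora).astype(np.uint8),cv2.MORPH_CLOSE,np.ones((15,15)))>0)&win
for m in comps(bol,15):
    r=rect(m);print("bolt",np.round(r[0],1),m.sum(),np.round(ray("top",*r[0],.036)[:2],4))
blu=(H>100)&(H<122)&(S>150)&(V>50);blu[:225]=0
for m in comps(blu,800):
    c=cv2.findContours(m.astype(np.uint8),0,1)[0];c=max(c,key=cv2.contourArea)
    print("slope",cv2.approxPolyDP(c,6,True)[:,0].tolist())
big=cv2.resize(im[200:370,80:450],None,fx=2.1,fy=2.1,interpolation=cv2.INTER_CUBIC);cv2.imwrite("pics/c1.png",big)
E
```

```text
orange [308.  248.3] [ 9.7 24.5] 84.8 [array([ 0.571, -0.048]), array([ 0.575, -0.091]), array([ 0.558, -0.092]), array([ 0.554, -0.05 ])]
orange [420. 246.] [ 8. 24.] 90.0 [array([ 0.576, -0.245]), array([ 0.576, -0.287]), array([ 0.562, -0.287]), array([ 0.562, -0.245])]
orange [362.  250.2] [ 9.7 24.5] 84.8 [array([ 0.568, -0.142]), array([ 0.572, -0.185]), array([ 0.555, -0.186]), array([ 0.551, -0.144])]
line ((359.9983215332031, 284.44952392578125), (2.7400169372558594, 152.14955139160156), 88.06941223144531) [ 0.49399188 -0.17250255  0.012     ] [array([ 0.491, -0.03 ]), array([ 0.502, -0.315]), array([ 0.497, -0.316]), array([ 0.486, -0.03 ])]
blk [410.5 244.5] [51. 27.] 90.0 [ 0.56990902 -0.26152863] [array([ 0.617, -0.237]), array([ 0.617, -0.287]), array([ 0.523, -0.286]), array([ 0.523, -0.236])]
blk [306.  246.7] [52.5 26.3] 85.0 [ 0.56520628 -0.06970176] [array([ 0.611, -0.041]), array([ 0.615, -0.089]), array([ 0.52 , -0.098]), array([ 0.515, -0.05 ])]
blk [356.4 248.4] [52.6 26.8] 84.6 [ 0.56235785 -0.16207485] [array([ 0.608, -0.133]), array([ 0.613, -0.182]), array([ 0.517, -0.191]), array([ 0.512, -0.142])]
bolt [414.  225.5] 24 [ 0.6048 -0.2676]
bolt [305.  228.5] 35 [ 0.5984 -0.0677]
bolt [356.5 229.5] 30 [ 0.597 -0.162]
bolt [413.5 264. ] 44 [ 0.5345 -0.2662]
bolt [308.4 266.3] 47 [ 0.5296 -0.074 ]
bolt [360.  268.5] 45 [ 0.526  -0.1682]
slope [[191, 232], [88, 247], [122, 339], [213, 325]]
```

View pics/c1.png

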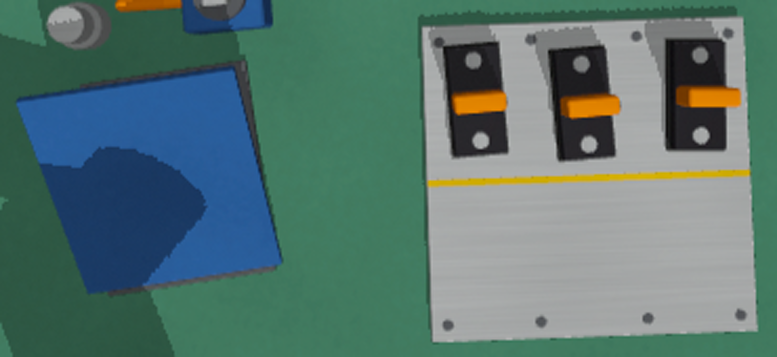

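The enlarged crop confirms three black feet with orange fins on the steel plate beyond the yellow line, fins at about (308,248), (361,250) and (417,246). Those are the ones meant. The green and purple ones are off the plate. Next I'll work out the slope pose and the first move.

```bash
python3 - <<'E'
from h import *
A=[ray("top",u,v,z) for u,v,z in((191,232,.128),(88,247,.128),(122,339,.028),(213,325,.028))]
A=np.array(A);print(A.round(3),A.mean(0).round(4))
print("edges",[np.linalg.norm(A[i]-A[(i+1)%4]).round(3) for i in range(4)])
up=(A[0]+A[1]-A[2]-A[3]);ac=(A[0]-A[1]+A[3]-A[2])
print("yaw up",np.degrees(np.arctan2(up[1],up[0])),"yaw from across",np.degrees(np.arctan2(ac[0],-ac[1])))
c=A.mean(0)
im=cv2.imread("pics/scene0.png")
for p in A: u=proj("scene",p).astype(int);cv2.circle(im,tuple(map(int,u)),3,(0,0,255),1)
for p in [(.564,-.0709,.034),(.5615,-.165,.034),(.5696,-.2669,.034),(.494,-.1725,.012)]:
    u=proj("scene",p).astype(int);cv2.circle(im,tuple(map(int,u)),2,(255,0,255),1)
cv2.imwrite("pics/s1.png",cv2.resize(im[100:260,140:440],None,fx=2.6,fy=2.6))
E
```

```text
[[0.593 0.124 0.128]
 [0.568 0.29  0.128]
 [0.396 0.264 0.028]
 [0.422 0.099 0.028]] [0.4946 0.1944 0.078 ]
edges [np.float64(0.168), np.float64(0.2), np.float64(0.167), np.float64(0.2)]
yaw up 8.324285086655989 yaw from across 8.676609328367503
```

View pics/s1.png

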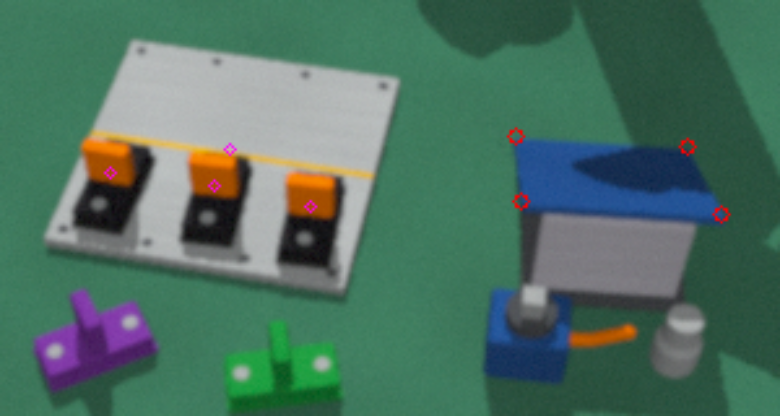

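```bash
cat >> h.py <<'E'
def rel(x,y,z,yawdeg):
    o=robot.get_obs();w=o["ee_rot"][2];d=np.array([x,y,z])-o["tool_pos"]
    X=np.array([np.cos(w),np.sin(w),0]);Z=np.array([-np.sin(w),np.cos(w),0])
    print("slide",np.round(1000*np.array([d@X,-d[2],d@Z]),1),"roll",round((np.degrees(w)-yawdeg),1),"dist",round(1000*np.linalg.norm(d)),"yaw",round(np.degrees(w),2))
E
python3 -c "
from h import *
rel(.564,-.071,.15,5)"
```

```text
slide [-416.8   54.4 -552.8] roll 64.3 dist 694 yaw 69.33
```

```bash
python3 -m creep '[{"slide":[-417,54,-553],"roll":64.3,"grip":0},{"slide":[-417,54,-553],"roll":64.3,"grip":0},{"slide":[-417,54,-553],"roll":64.3,"grip":0},{"slide":[-417,54,-553],"roll":64.3,"grip":0},{"slide":[-417,54,-553],"roll":64.3,"grip":0},{"slide":[-417,54,-553],"roll":64.3,"grip":0},{"slide":[-417,54,-553],"roll":64.3,"grip":0},{"slide":[-417,54,-553],"roll":64.3,"grip":0},{"slide":[-417,54,-553],"roll":64.3,"grip":0},{"slide":[-417,54,-553],"roll":64.3,"grip":0},{"slide":[-417,54,-553],"roll":64.3,"grip":0},{"slide":[-417,54,-553],"roll":64.3,"grip":0},{"slide":[-417,54,-553],"roll":64.3,"grip":0},{"slide":[-417,54,-553],"roll":64.3,"grip":0},{"slide":[-417,54,-553],"roll":64.3,"grip":0},{"slide":[-417,54,-553],"roll":64.3,"grip":0},{"slide":[-417,54,-553],"roll":64.3,"grip":0},{"slide":[-417,54,-553],"roll":64.3,"grip":0},{"slide":[-417,54,-553],"roll":64.3,"grip":0},{"slide":[-417,54,-553],"roll":64.3,"grip":0}]'; python3 -c "
from h import *
obs();rel(.564,-.071,.042,5)"
```

```text
time: 1.77
tool_pos: [0.5638, -0.0702, 0.1509]
ee_rot: [-1.57, 0.001, 0.088]
wrist_force: [-1.1, 0.0, 0.5]
width: 0.0943
{'time': np.float64(1.7667), 'tool_pos': array([ 0.5638, -0.0702,  0.1509]), 'ee_rot': array([-1.5696e+00,  1.3000e-03,  8.7800e-02]), 'wrist_force': array([-1.0774,  0.0159,  0.5327]), 'width': np.float64(0.0943), 'joint_positions': array([-2.2400e-01,  1.4530e-01,  1.4148e+00,  7.0000e-04,  1.5832e+00,
       -3.1180e-01])}
slide [  0.2 108.9  -0.9] roll 0.0 dist 109 yaw 5.03
```

```bash
python3 -m creep '[{"slide":[0,36,-0.5],"roll":0,"grip":0},{"slide":[0,72,-1],"roll":0,"grip":0},{"slide":[0,95,-1],"roll":0,"grip":0},{"slide":[0,109,-1],"roll":0,"grip":0.2},{"slide":[0,109,-1],"roll":0,"grip":0.71},{"slide":[0,109,-1],"roll":0,"grip":0.71},{"slide":[0,109,-1],"roll":0,"grip":0.71},{"slide":[0,109,-1],"roll":0,"grip":0.71},{"slide":[0,109,-1],"roll":0,"grip":0.71},{"slide":[0,109,-1],"roll":0,"grip":0.71}]'; python3 - <<'E'
from h import *
obs()
cv2.imwrite("pics/s2.png",cv2.resize(cv2.cvtColor(snapshot("scene"),cv2.COLOR_RGB2BGR)[60:260,140:440],None,fx=2.6,fy=2.6))
E
```

```text
time: 2.6
tool_pos: [0.5653, -0.0718, 0.044]
ee_rot: [-1.571, -0.003, 0.088]
wrist_force: [-0.1, 0.4, 0.4]
width: 0.051
{'time': np.float64(2.6), 'tool_pos': array([ 0.5653, -0.0718,  0.044 ]), 'ee_rot': array([-1.5715, -0.0026,  0.0879]), 'wrist_force': array([-0.1092,  0.3674,  0.3669]), 'width': np.float64(0.051), 'joint_positions': array([-2.2590e-01,  2.1490e-01,  1.5531e+00,  1.0000e-04,  1.3709e+00,
       -3.1390e-01])}
```

View pics/s2.png

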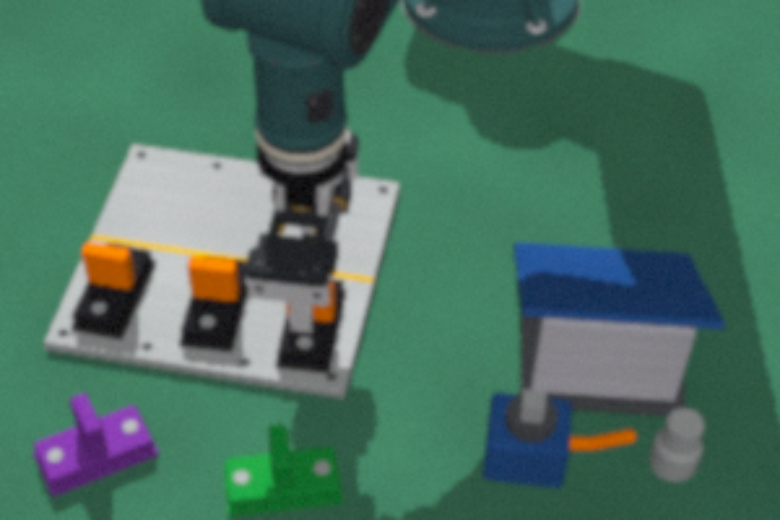

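The fingers straddle the fin of the first foot, at about (310,300) in the crop, and are still closing. I'll finish caging it and drag.

```bash
python3 -m creep '[{"slide":[0,2,0],"roll":0,"grip":0.71},{"slide":[0,2,0],"roll":0,"grip":0.71},{"slide":[0,2,0],"roll":0,"grip":0.71},{"slide":[0,2,0],"roll":0,"grip":0.71},{"slide":[-4,2,0],"roll":0,"grip":0.71},{"slide":[-8,2,0],"roll":0,"grip":0.71},{"slide":[-12,2,0],"roll":0,"grip":0.71},{"slide":[-16,2,0],"roll":0,"grip":0.71},{"slide":[-20,2,0],"roll":0,"grip":0.71},{"slide":[-24,2,0],"roll":0,"grip":0.71},{"slide":[-28,2,0],"roll":0,"grip":0.71},{"slide":[-32,2,0],"roll":0,"grip":0.71},{"slide":[-36,2,0],"roll":0,"grip":0.71},{"slide":[-40,2,0],"roll":0,"grip":0.71},{"slide":[-44,2,0],"roll":0,"grip":0.71},{"slide":[-48,2,0],"roll":0,"grip":0.71},{"slide":[-52,2,0],"roll":0,"grip":0.71}]'
python3 -m creep '[{"slide":[-4,0,0],"roll":0,"grip":0.71},{"slide":[-8,0,0],"roll":0,"grip":0.71},{"slide":[-12,0,0],"roll":0,"grip":0.71},{"slide":[-16,0,0],"roll":0,"grip":0.71},{"slide":[-20,0,0],"roll":0,"grip":0.71},{"slide":[-24,0,0],"roll":0,"grip":0.71},{"slide":[-28,0,0],"roll":0,"grip":0.71},{"slide":[-32,0,0],"roll":0,"grip":0.71}]'
python3 -m creep '[{"slide":[-4,0,0],"roll":0,"grip":0.71},{"slide":[-8,0,0],"roll":0,"grip":0.71},{"slide":[-12,0,0],"roll":0,"grip":0.71},{"slide":[-16,0,0],"roll":0,"grip":0.71},{"slide":[-20,0,0],"roll":0,"grip":0.71},{"slide":[-24,0,0],"roll":0,"grip":0.71},{"slide":[-28,0,0],"roll":0,"grip":0.71},{"slide":[-32,0,0],"roll":0,"grip":0.71}]'
python3 -m creep '[{"slide":[-4,0,0],"roll":0,"grip":0.71},{"slide":[-8,0,0],"roll":0,"grip":0.71},{"slide":[-12,0,0],"roll":0,"grip":0.71},{"slide":[-16,0,0],"roll":0,"grip":0.71},{"slide":[-20,0,0],"roll":0,"grip":0.71}]'
python3 - <<'E'
from h import *
obs()
cv2.imwrite("pics/s3.png",cv2.resize(cv2.cvtColor(snapshot("scene"),cv2.COLOR_RGB2BGR)[60:260,140:440],None,fx=2.6,fy=2.6))
obs()
E
```

```text
time: 4.07
tool_pos: [0.5123, -0.0763, 0.0405]
ee_rot: [-1.571, -0.0, 0.088]
wrist_force: [2.0, 0.2, -2.3]
width: 0.0275
time: 4.73
tool_pos: [0.4804, -0.0791, 0.0405]
ee_rot: [-1.571, -0.0, 0.088]
wrist_force: [1.4, 0.3, -2.0]
width: 0.0272
time: 5.4
tool_pos: [0.4485, -0.082, 0.0405]
ee_rot: [-1.571, -0.0, 0.088]
wrist_force: [1.9, -0.3, -2.1]
width: 0.0272
time: 5.82
tool_pos: [0.4286, -0.0837, 0.0405]
ee_rot: [-1.571, -0.0, 0.088]
wrist_force: [1.5, 0.2, -1.4]
width: 0.0272
{'time': np.float64(5.8167), 'tool_pos': array([ 0.4286, -0.0837,  0.0405]), 'ee_rot': array([-1.5707e+00, -1.0000e-04,  8.7800e-02]), 'wrist_force': array([ 1.5186,  0.1913, -1.4305]), 'width': np.float64(0.0272), 'joint_positions': array([-3.2290e-01, -7.1100e-02,  1.8662e+00,  1.0000e-04,  1.3465e+00,
       -4.1070e-01])}
{'time': np.float64(5.8667), 'tool_pos': array([ 0.4277, -0.0837,  0.0404]), 'ee_rot': array([-1.5706e+00,  1.4000e-03,  8.7800e-02]), 'wrist_force': array([-0.6633,  1.212 ,  0.1312]), 'width': np.float64(0.0271), 'joint_positions': array([-3.2320e-01, -7.1900e-02,  1.8672e+00, -4.0000e-04,  1.3477e+00,
       -4.1080e-01])}
```

View pics/s3.png

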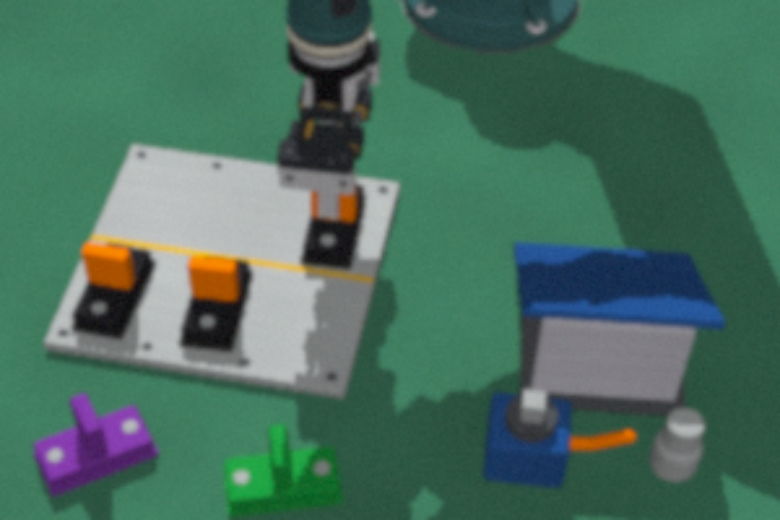

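Foot at (308,248) (F1) resists with about 2 N, so it is an easy slider. Its near corner is close to the line, so I'll drag it 8 mm further, then go to the middle foot.

```bash
python3 -m creep '[{"slide":[-4,0,0],"roll":0,"grip":0.71},{"slide":[-8,0,0],"roll":0,"grip":0.71},{"slide":[-8,0,0],"roll":0,"grip":0.4},{"slide":[-8,0,0],"roll":0,"grip":0.4},{"slide":[-8,0,0],"roll":0,"grip":0.4},{"slide":[-8,-30,0],"roll":0,"grip":0.4},{"slide":[-8,-65,0],"roll":0,"grip":0.4},{"slide":[24,-75,-25],"roll":0,"grip":0.4},{"slide":[56,-75,-50],"roll":0,"grip":0.4},{"slide":[90,-75,-75],"roll":0,"grip":0.4},{"slide":[126,-75,-92],"roll":0,"grip":0.4},{"slide":[126,-75,-92],"roll":0,"grip":0.4}]'; python3 -c "
from h import *
rel(.5615,-.165,.042,5)"
```

```text
time: 6.87
tool_pos: [0.567, -0.167, 0.1115]
ee_rot: [-1.57, 0.002, 0.086]
wrist_force: [-0.9, 0.3, -0.3]
width: 0.0565
slide [-5.3 69.5  2.5] roll -0.1 dist 70 yaw 4.94
```

```bash
python3 -m creep '[{"slide":[-5,25,2],"roll":0,"grip":0.4},{"slide":[-5,55,2],"roll":0,"grip":0.45},{"slide":[-5,70,2],"roll":0,"grip":0.71},{"slide":[-5,70,2],"roll":0,"grip":0.71},{"slide":[-5,70,2],"roll":0,"grip":0.71},{"slide":[-5,70,2],"roll":0,"grip":0.71},{"slide":[-5,70,2],"roll":0,"grip":0.71},{"slide":[-5,70,2],"roll":0,"grip":0.71}]'
python3 -m creep '[{"slide":[-4,0,0],"roll":0,"grip":0.71},{"slide":[-8,0,0],"roll":0,"grip":0.71},{"slide":[-12,0,0],"roll":0,"grip":0.71},{"slide":[-16,0,0],"roll":0,"grip":0.71},{"slide":[-20,0,0],"roll":0,"grip":0.71},{"slide":[-24,0,0],"roll":0,"grip":0.71},{"slide":[-28,0,0],"roll":0,"grip":0.71},{"slide":[-32,0,0],"roll":0,"grip":0.71},{"slide":[-36,0,0],"roll":0,"grip":0.71},{"slide":[-40,0,0],"roll":0,"grip":0.71},{"slide":[-44,0,0],"roll":0,"grip":0.71}]'
python3 -m creep '[{"slide":[-4,0,0],"roll":0,"grip":0.71},{"slide":[-8,0,0],"roll":0,"grip":0.71},{"slide":[-12,0,0],"roll":0,"grip":0.71},{"slide":[-16,0,0],"roll":0,"grip":0.71},{"slide":[-20,0,0],"roll":0,"grip":0.71},{"slide":[-24,0,0],"roll":0,"grip":0.71},{"slide":[-28,0,0],"roll":0,"grip":0.71},{"slide":[-32,0,0],"roll":0,"grip":0.71}]'
python3 -m creep '[{"slide":[-4,0,0],"roll":0,"grip":0.71},{"slide":[-8,0,0],"roll":0,"grip":0.71},{"slide":[-12,0,0],"roll":0,"grip":0.71},{"slide":[-16,0,0],"roll":0,"grip":0.71},{"slide":[-20,0,0],"roll":0,"grip":0.71},{"slide":[-24,0,0],"roll":0,"grip":0.71},{"slide":[-28,0,0],"roll":0,"grip":0.71},{"slide":[-32,0,0],"roll":0,"grip":0.71}]'
python3 -m creep '[{"slide":[-4,0,0],"roll":0,"grip":0.71},{"slide":[-8,0,0],"roll":0,"grip":0.71},{"slide":[-12,0,0],"roll":0,"grip":0.71},{"slide":[-16,0,0],"roll":0,"grip":0.71},{"slide":[-20,0,0],"roll":0,"grip":0.71},{"slide":[-24,0,0],"roll":0,"grip":0.71},{"slide":[-28,0,0],"roll":0,"grip":0.71}]'
python3 - <<'E'
from h import *
cv2.imwrite("pics/s4.png",cv2.resize(cv2.cvtColor(snapshot("scene"),cv2.COLOR_RGB2BGR)[60:260,140:440],None,fx=2.6,fy=2.6))
obs()
E
```

```text
time: 7.53
tool_pos: [0.5586, -0.1631, 0.0476]
ee_rot: [-1.572, -0.003, 0.088]
wrist_force: [-0.1, 0.2, -0.1]
width: 0.0276
time: 8.45
tool_pos: [0.5174, -0.1669, 0.0477]
ee_rot: [-1.573, -0.01, 0.088]
wrist_force: [7.6, 0.4, -0.9]
width: 0.0272
time: 9.12
tool_pos: [0.4855, -0.1698, 0.0477]
ee_rot: [-1.573, -0.01, 0.088]
wrist_force: [7.6, 0.6, -1.0]
width: 0.0275
time: 9.78
tool_pos: [0.4536, -0.1726, 0.0477]
ee_rot: [-1.573, -0.01, 0.088]
wrist_force: [7.7, 0.2, -0.7]
width: 0.0275
time: 10.37
tool_pos: [0.4257, -0.1751, 0.0477]
ee_rot: [-1.573, -0.01, 0.088]
wrist_force: [8.0, 0.7, -1.4]
width: 0.0275
{'time': np.float64(10.4167), 'tool_pos': array([ 0.4247, -0.1751,  0.0475]), 'ee_rot': array([-1.5732, -0.0086,  0.0877]), 'wrist_force': array([ 6.1776,  0.7361, -1.1193]), 'width': np.float64(0.0272), 'joint_positions': array([-0.5168, -0.0329,  1.8149,  0.0029,  1.3511, -0.6051])}
```

View pics/s4.png

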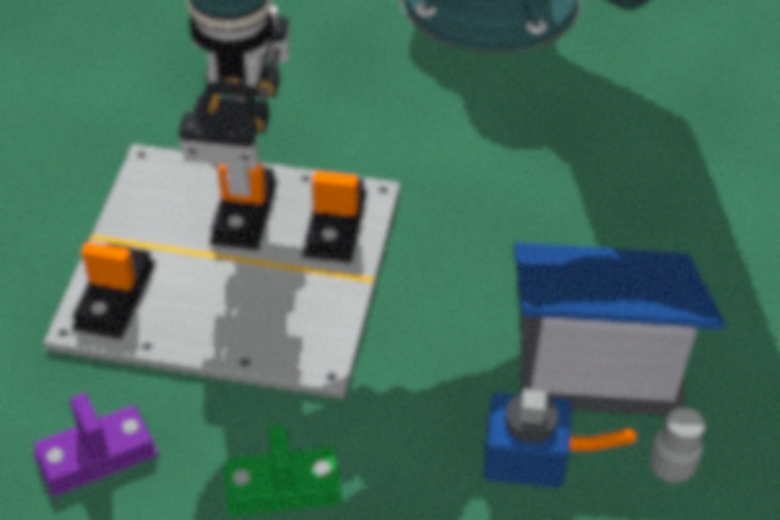

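F2, the middle foot, resists with about 7.7 N, so it is the grippy one, and it is past the line. F3 still has to be dragged.

```bash
python3 -m creep '[{"slide":[0,0,0],"roll":0,"grip":0.4},{"slide":[0,0,0],"roll":0,"grip":0.4},{"slide":[0,0,0],"roll":0,"grip":0.4},{"slide":[0,-30,0],"roll":0,"grip":0.4},{"slide":[0,-60,0],"roll":0,"grip":0.4},{"slide":[30,-65,-25],"roll":3,"grip":0.4},{"slide":[60,-65,-50],"roll":6,"grip":0.4},{"slide":[95,-65,-75],"roll":6,"grip":0.4},{"slide":[125,-65,-100],"roll":6,"grip":0.4},{"slide":[135,-65,-105],"roll":6,"grip":0.4},{"slide":[135,-65,-105],"roll":6,"grip":0.4},{"slide":[135,-65,-105],"roll":6,"grip":0.4}]'; python3 -c "
from h import *
rel(.5696,-.2669,.044,-1)"
```

```text
time: 11.42
tool_pos: [0.5651, -0.2673, 0.1094]
ee_rot: [-1.57, 0.002, -0.017]
wrist_force: [-0.5, -0.5, -0.2]
width: 0.0564
slide [ 4.4 65.4  0.5] roll 0.0 dist 66 yaw -0.97
```

```bash
python3 -m creep '[{"slide":[4,25,0],"roll":0,"grip":0.4},{"slide":[4,50,0],"roll":0,"grip":0.45},{"slide":[4,67,0],"roll":0,"grip":0.71},{"slide":[4,67,0],"roll":0,"grip":0.71},{"slide":[4,67,0],"roll":0,"grip":0.71},{"slide":[4,67,0],"roll":0,"grip":0.71},{"slide":[4,67,0],"roll":0,"grip":0.71},{"slide":[4,67,0],"roll":0,"grip":0.71}]'
python3 -m creep '[{"slide":[-4,0,0],"roll":0,"grip":0.71},{"slide":[-8,0,0],"roll":0,"grip":0.71},{"slide":[-12,0,0],"roll":0,"grip":0.71},{"slide":[-16,0,0],"roll":0,"grip":0.71},{"slide":[-20,0,0],"roll":0,"grip":0.71},{"slide":[-24,0,0],"roll":0,"grip":0.71},{"slide":[-28,0,0],"roll":0,"grip":0.71},{"slide":[-32,0,0],"roll":0,"grip":0.71},{"slide":[-36,0,0],"roll":0,"grip":0.71},{"slide":[-40,0,0],"roll":0,"grip":0.71},{"slide":[-44,0,0],"roll":0,"grip":0.71}]'
python3 -m creep '[{"slide":[-4,0,0],"roll":0,"grip":0.71},{"slide":[-8,0,0],"roll":0,"grip":0.71},{"slide":[-12,0,0],"roll":0,"grip":0.71},{"slide":[-16,0,0],"roll":0,"grip":0.71},{"slide":[-20,0,0],"roll":0,"grip":0.71},{"slide":[-24,0,0],"roll":0,"grip":0.71},{"slide":[-28,0,0],"roll":0,"grip":0.71},{"slide":[-32,0,0],"roll":0,"grip":0.71}]'
python3 -m creep '[{"slide":[-4,0,0],"roll":0,"grip":0.71},{"slide":[-8,0,0],"roll":0,"grip":0.71},{"slide":[-12,0,0],"roll":0,"grip":0.71},{"slide":[-16,0,0],"roll":0,"grip":0.71},{"slide":[-20,0,0],"roll":0,"grip":0.71},{"slide":[-24,0,0],"roll":0,"grip":0.71},{"slide":[-28,0,0],"roll":0,"grip":0.71},{"slide":[-32,0,0],"roll":0,"grip":0.71}]'
python3 -m creep '[{"slide":[-4,0,0],"roll":0,"grip":0.71},{"slide":[-8,0,0],"roll":0,"grip":0.71},{"slide":[-12,0,0],"roll":0,"grip":0.71},{"slide":[-16,0,0],"roll":0,"grip":0.71},{"slide":[-20,0,0],"roll":0,"grip":0.71},{"slide":[-24,0,0],"roll":0,"grip":0.71},{"slide":[-28,0,0],"roll":0,"grip":0.71},{"slide":[-32,0,0],"roll":0,"grip":0.71},{"slide":[-36,0,0],"roll":0,"grip":0.71}]'
python3 - <<'E'
from h import *
cv2.imwrite("pics/s5.png",cv2.resize(cv2.cvtColor(snapshot("scene"),cv2.COLOR_RGB2BGR)[60:260,140:440],None,fx=2.6,fy=2.6))
obs()
E
```

```text
time: 12.08
tool_pos: [0.5705, -0.268, 0.0458]
ee_rot: [-1.573, -0.003, -0.017]
wrist_force: [0.2, 0.1, 0.1]
width: 0.0273
time: 13.0
tool_pos: [0.5253, -0.2667, 0.0436]
ee_rot: [-1.571, -0.0, -0.017]
wrist_force: [4.1, -0.2, 3.6]
width: 0.0276
time: 13.67
tool_pos: [0.4932, -0.2662, 0.0434]
ee_rot: [-1.571, 0.0, -0.017]
wrist_force: [3.4, -0.2, 3.2]
width: 0.027
time: 14.33
tool_pos: [0.4612, -0.2656, 0.0434]
ee_rot: [-1.571, 0.0, -0.017]
wrist_force: [4.0, 0.0, 3.7]
width: 0.0274
time: 15.08
tool_pos: [0.4252, -0.265, 0.0434]
ee_rot: [-1.571, 0.0, -0.017]
wrist_force: [3.6, 0.1, 2.0]
width: 0.0272
{'time': np.float64(15.1333), 'tool_pos': array([ 0.4242, -0.2649,  0.0432]), 'ee_rot': array([-1.5704,  0.0017, -0.0172]), 'wrist_force': array([ 1.6894, -0.4438,  2.2554]), 'width': np.float64(0.0273), 'joint_positions': array([-6.7110e-01,  7.0000e-02,  1.7194e+00, -8.0000e-04,  1.3538e+00,
       -6.5380e-01])}
```

View pics/s5.png

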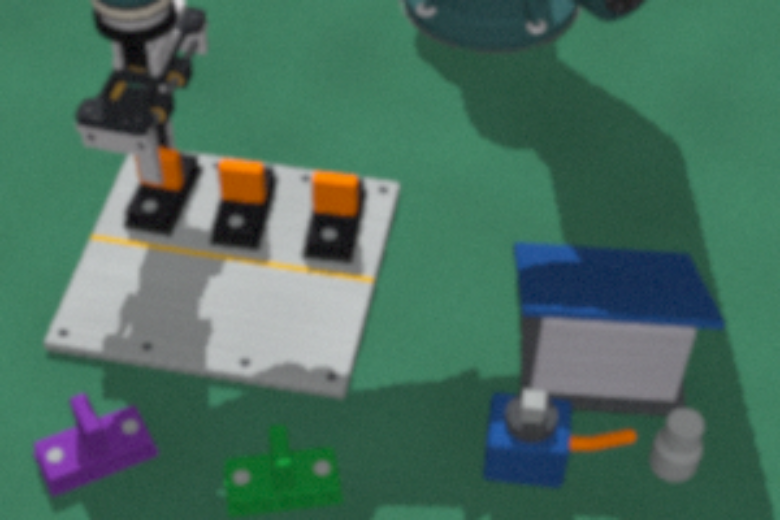

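F3 resists with about 3.5 N while the tool was pressing lightly down on it (Fz about +3), and it is past the line. So F2 at (243,185) in the crop drags hardest, and all three feet lie past the line. I'll release F3, rise, and measure F2 from above.

```bash
python3 -m creep '[{"slide":[0,0,0],"roll":0,"grip":0.3},{"slide":[0,0,0],"roll":0,"grip":0.3},{"slide":[0,0,0],"roll":0,"grip":0.3},{"slide":[0,-30,0],"roll":0,"grip":0.3},{"slide":[0,-70,0],"roll":0,"grip":0.3}]'; python3 - <<'E'
from h import *
im=cv2.cvtColor(snapshot("top"),cv2.COLOR_RGB2BGR);cv2.imwrite("pics/t2.png",im)
cv2.imwrite("pics/t2c.png",cv2.resize(im[200:380,270:480],None,fx=3,fy=3))
H,S,V=cv2.split(cv2.cvtColor(im,cv2.COLOR_BGR2HSV))
win=np.zeros(H.shape,bool);win[205:375,275:390]=1
g=cv2.morphologyEx(((V<60)&win).astype(np.uint8),cv2.MORPH_CLOSE,np.ones((9,9)))
for m in comps(g,200):
    r=rect(m);print("blk",np.round(r[0],1),np.round(r[1],1),round(r[2],1),ray("top",*r[0],.034)[:2])
ora=(H>4)&(H<20)&(S>170)&(V>120)&win
for m in comps(ora,60):
    r=rect(m);print("orange",np.round(r[0],1),np.round(r[1],1),round(r[2],1),ray("top",*r[0],.077)[:2])
bol=(S<60)&(V>120)&(cv2.morphologyEx(((V<60)|ora).astype(np.uint8),cv2.MORPH_CLOSE,np.ones((15,15)))>0)&win
for m in comps(bol,15):
    r=rect(m);print("bolt",np.round(r[0],1),m.sum(),np.round(ray("top",*r[0],.036)[:2],4))
E
```

```text
time: 15.55
tool_pos: [0.422, -0.2626, 0.1089]
ee_rot: [-1.563, 0.011, -0.017]
wrist_force: [0.6, 0.0, -0.2]
width: 0.0575
blk [362.9 319.7] [54.7 26.8] 84.8 [ 0.43298056 -0.17363258]
blk [312.3 322.3] [54.6 26.1] 85.2 [ 0.42814868 -0.08144805]
orange [367.6 324.6] [13.6 27.1] 84.8 [ 0.43335809 -0.17366526]
orange [314.5 327.3] [13.5 25.3] 84.8 [ 0.42858149 -0.08191181]
bolt [363. 302.] 39 [ 0.4653 -0.1736]
bolt [312. 305.] 39 [ 0.4597 -0.0807]
bolt [385.5 326. ] 53 [ 0.4222 -0.2144]
bolt [366.5 341. ] 48 [ 0.3952 -0.1797]
bolt [314.5 343.5] 48 [ 0.3906 -0.0854]
```

View pics/t2c.png

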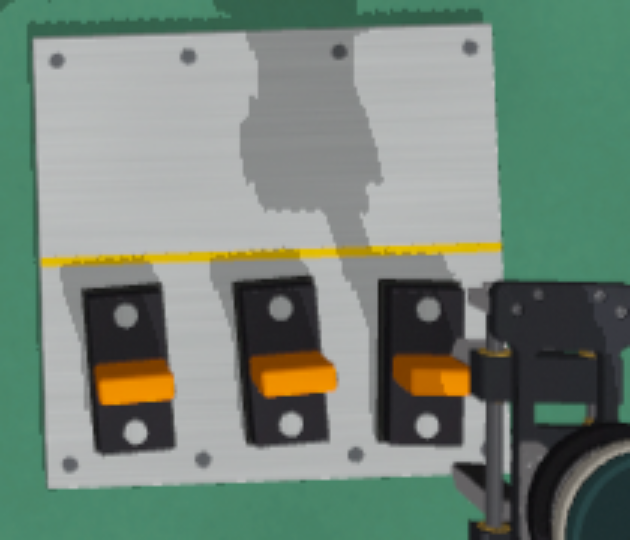

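The crop shows all three feet on the robot's side of the line, with F2 centred at about (285,362) in the crop. The bolts put its centre at (0.430,-0.176), yaw 5°, which agrees with the cage position. I'll grasp F2 across the fin's 44 mm width, so that it can pivot about the jaw axis onto the slope.

```bash
python3 -m creep '[{"slide":[4,-25,40],"roll":7,"grip":0.25},{"slide":[8,-25,80],"roll":14,"grip":0.25},{"slide":[8,-25,87],"roll":21,"grip":0.25},{"slide":[8,-25,87],"roll":28,"grip":0.25},{"slide":[8,-25,87],"roll":35,"grip":0.25},{"slide":[8,-25,87],"roll":42,"grip":0.25},{"slide":[8,-25,87],"roll":49,"grip":0.25},{"slide":[8,-25,87],"roll":56,"grip":0.25},{"slide":[8,-25,87],"roll":63,"grip":0.25},{"slide":[8,-25,87],"roll":70,"grip":0.25},{"slide":[8,-25,87],"roll":77,"grip":0.25},{"slide":[8,-25,87],"roll":84,"grip":0.25},{"slide":[8,-25,87],"roll":84,"grip":0.25},{"slide":[8,-25,87],"roll":84,"grip":0.25}]'; python3 -c "
from h import *
obs();rel(.4303,-.1757,.044,-85)"
```

```text
time: 16.77
tool_pos: [0.4346, -0.1781, 0.1379]
ee_rot: [-1.572, 0.001, -1.48]
wrist_force: [-1.0, -0.5, 0.5]
width: 0.0706
{'time': np.float64(16.7667), 'tool_pos': array([ 0.4346, -0.1781,  0.1379]), 'ee_rot': array([-1.5722e+00,  6.0000e-04, -1.4799e+00]), 'wrist_force': array([-0.9895, -0.5157,  0.467 ]), 'width': np.float64(0.0706), 'joint_positions': array([-5.0940e-01, -6.8200e-02,  1.6616e+00, -3.0000e-04,  1.5496e+00,
        9.7050e-01])}
slide [-2.8 93.9 -4.1] roll 0.2 dist 94 yaw -84.79
```

```bash
python3 -m creep '[{"slide":[-2,30,-4],"roll":0,"grip":0.25},{"slide":[-2,60,-4],"roll":0,"grip":0.25},{"slide":[-2,80,-4],"roll":0,"grip":0.25},{"slide":[-2,94,-4],"roll":0,"grip":0.25},{"slide":[-2,94,-4],"roll":0,"grip":0.25},{"slide":[-2,94,-4],"roll":0,"grip":0.25}]'; python3 - <<'E'
from h import *
obs();rel(.4303,-.1757,.044,-85)
im=cv2.cvtColor(snapshot("scene"),cv2.COLOR_RGB2BGR)
cv2.imwrite("pics/s6.png",cv2.resize(im[60:180,150:310],None,fx=4,fy=4))
E
```

```text
time: 17.27
tool_pos: [0.4302, -0.1762, 0.0437]
ee_rot: [-1.573, 0.001, -1.481]
wrist_force: [0.3, 0.1, -0.8]
width: 0.0707
{'time': np.float64(17.2667), 'tool_pos': array([ 0.4302, -0.1762,  0.0437]), 'ee_rot': array([-1.5728e+00,  1.4000e-03, -1.4812e+00]), 'wrist_force': array([ 0.3255,  0.0754, -0.7997]), 'width': np.float64(0.0707), 'joint_positions': array([-0.5107, -0.0079,  1.7984, -0.    ,  1.3535,  0.9705])}
slide [-0.5 -0.3  0.1] roll 0.1 dist 1 yaw -84.87
```

View pics/s6.png

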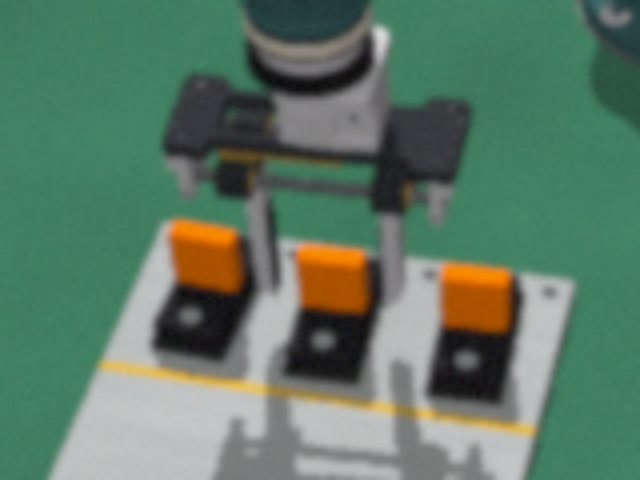

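The fingers straddle the middle fin, at (262,295) and (392,295) around the fin at (332,278) in the crop. I'll grip and lift.

```bash
python3 -m creep '[{"slide":[0,0,0],"roll":0,"grip":1},{"slide":[0,0,0],"roll":0,"grip":1},{"slide":[0,0,0],"roll":0,"grip":1},{"slide":[0,0,0],"roll":0,"grip":1},{"slide":[0,0,0],"roll":0,"grip":1},{"slide":[0,0,0],"roll":0,"grip":1},{"slide":[0,0,0],"roll":0,"grip":1},{"slide":[0,-10,0],"roll":0,"grip":1},{"slide":[0,-22,0],"roll":0,"grip":1},{"slide":[0,-45,0],"roll":0,"grip":1},{"slide":[0,-70,0],"roll":0,"grip":1},{"slide":[0,-100,0],"roll":0,"grip":1},{"slide":[0,-130,0],"roll":0,"grip":1},{"slide":[0,-160,0],"roll":0,"grip":1},{"slide":[0,-170,0],"roll":0,"grip":1},{"slide":[0,-170,0],"roll":0,"grip":1},{"slide":[0,-170,0],"roll":0,"grip":1}]'; python3 - <<'E'
from h import *
obs()
im=cv2.cvtColor(snapshot("scene"),cv2.COLOR_RGB2BGR)
cv2.imwrite("pics/s7.png",cv2.resize(im[0:180,150:310],None,fx=3,fy=3))
E
```

```text
time: 18.73
tool_pos: [0.4301, -0.1765, 0.2124]
ee_rot: [-1.574, 0.001, -1.483]
wrist_force: [-0.4, -0.6, -9.3]
width: 0.0441
{'time': np.float64(18.7333), 'tool_pos': array([ 0.4301, -0.1765,  0.2124]), 'ee_rot': array([-1.5736e+00,  1.3000e-03, -1.4833e+00]), 'wrist_force': array([-0.4162, -0.6118, -9.2614]), 'width': np.float64(0.0441), 'joint_positions': array([-5.1100e-01, -1.0260e-01,  1.5457e+00, -5.0000e-04,  1.7016e+00,
        9.7230e-01])}
```

View pics/s7.png

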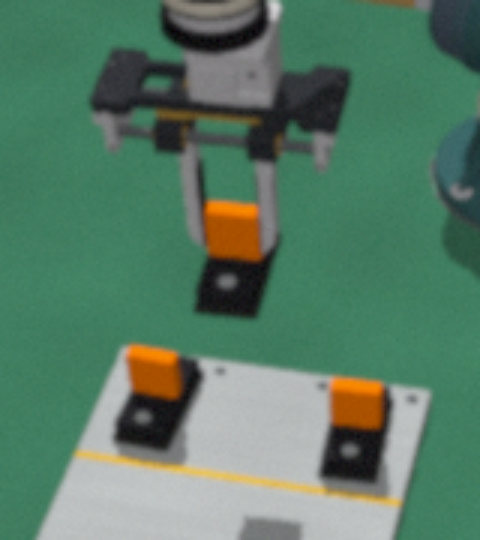

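F2 is held with weight −9 N at width 44 mm, and the other two feet remain on the plate. Now to above the slope.

```bash
python3 -c "
from h import *
rel(.488,.1934,.200,-81.5)"
```

```text
slide [-362.9   11.2   90.6] roll -3.5 dist 374 yaw -84.98
```

```bash
python3 -m creep '[{"slide":[-10,0,2],"roll":-0.5,"grip":1},{"slide":[-30,0,8],"roll":-1,"grip":1},{"slide":[-58,0,15],"roll":-1.5,"grip":1},{"slide":[-88,0,22],"roll":-2,"grip":1},{"slide":[-118,0,30],"roll":-2.5,"grip":1},{"slide":[-148,0,37],"roll":-3,"grip":1},{"slide":[-178,0,45],"roll":-3.5,"grip":1},{"slide":[-208,0,52],"roll":-3.5,"grip":1},{"slide":[-238,0,60],"roll":-3.5,"grip":1},{"slide":[-268,0,67],"roll":-3.5,"grip":1},{"slide":[-298,0,75],"roll":-3.5,"grip":1},{"slide":[-326,3,82],"roll":-3.5,"grip":1},{"slide":[-346,8,87],"roll":-3.5,"grip":1},{"slide":[-358,11,90],"roll":-3.5,"grip":1},{"slide":[-363,11,91],"roll":-3.5,"grip":1},{"slide":[-363,11,91],"roll":-3.5,"grip":1},{"slide":[-363,11,91],"roll":-3.5,"grip":1}]'; python3 - <<'E'
from h import *
obs();rel(.488,.1934,.140,-81.5)
im=cv2.cvtColor(snapshot("scene"),cv2.COLOR_RGB2BGR)
cv2.imwrite("pics/s8.png",cv2.resize(im[40:260,290:450],None,fx=2.7,fy=2.7))
E
```

```text
time: 20.2
tool_pos: [0.4894, 0.1921, 0.2028]
ee_rot: [-1.573, -0.001, -1.422]
wrist_force: [-0.1, -0.9, -8.5]
width: 0.0436
{'time': np.float64(20.2), 'tool_pos': array([0.4894, 0.1921, 0.2028]), 'ee_rot': array([-1.5725e+00, -1.5000e-03, -1.4224e+00]), 'wrist_force': array([-0.0505, -0.8591, -8.5454]), 'width': np.float64(0.0436), 'joint_positions': array([ 2.6700e-01,  3.5100e-02,  1.4310e+00, -1.2000e-03,  1.6774e+00,
        1.6892e+00])}
slide [-1.5 62.8 -1.1] roll 0.0 dist 63 yaw -81.5
```

View pics/s8.png

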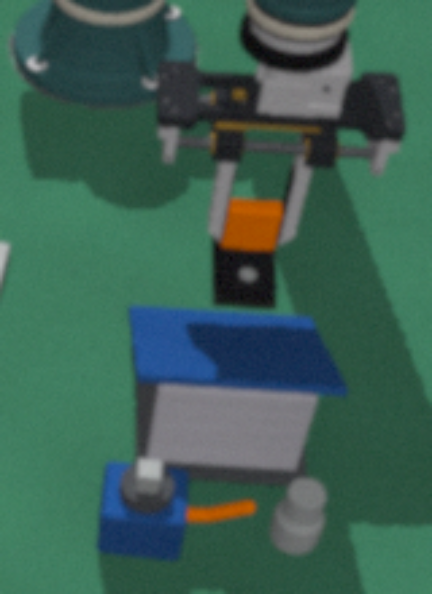

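The foot hangs level, squarely above the slope: fin at (250,225), slope centred at about (238,350) in the crop. Lowering until the uphill edge touches.

```bash
python3 -m creep '[{"slide":[-1,15,-1],"roll":0,"grip":1},{"slide":[-1,32,-1],"roll":0,"grip":1},{"slide":[-1,48,-1],"roll":0,"grip":1},{"slide":[-1,58,-1],"roll":0,"grip":1},{"slide":[-1,63,-1],"roll":0,"grip":1},{"slide":[-1,63,-1],"roll":0,"grip":1}]'
python3 -m creep '[{"slide":[0,2,0],"roll":0,"grip":1},{"slide":[0,4,0],"roll":0,"grip":1},{"slide":[0,6,0],"roll":0,"grip":1}]'
python3 -m creep '[{"slide":[0,1,0],"roll":0,"grip":1},{"slide":[0,2,0],"roll":0,"grip":1}]'
```

```text
time: 20.75
tool_pos: [0.4879, 0.1928, 0.1393]
ee_rot: [-1.573, -0.0, -1.423]
wrist_force: [-0.8, 0.8, -8.7]
width: 0.0439
time: 21.0
tool_pos: [0.4896, 0.194, 0.1367]
ee_rot: [-1.568, 0.0, -1.422]
wrist_force: [-5.2, -2.7, 3.6]
width: 0.0434
time: 21.17
tool_pos: [0.4895, 0.194, 0.1364]
ee_rot: [-1.567, 0.0, -1.422]
wrist_force: [-7.1, -2.0, 6.9]
width: 0.0443
```

Contact is at TCP z≈0.137, as predicted (0.135). Now I'll follow the pivot arc (down and downhill) in small steps, watching the force.

```bash
python3 -m creep '[{"slide":[0,1,-2],"roll":0,"grip":1},{"slide":[0,3,-4],"roll":0,"grip":1},{"slide":[0,5,-6],"roll":0,"grip":1},{"slide":[0,7,-8],"roll":0,"grip":1},{"slide":[0,7,-8],"roll":0,"grip":1}]'; python3 - <<'E'
from h import *
im=cv2.cvtColor(snapshot("scene"),cv2.COLOR_RGB2BGR)
cv2.imwrite("pics/s9.png",cv2.resize(im[40:260,290:450],None,fx=2.7,fy=2.7))
obs()
E
```

```text
time: 21.58
tool_pos: [0.4803, 0.1926, 0.1251]
ee_rot: [-1.571, 0.0, -1.422]
wrist_force: [-3.0, -2.1, 1.1]
width: 0.0435
{'time': np.float64(21.6333), 'tool_pos': array([0.4802, 0.1926, 0.1251]), 'ee_rot': array([-1.5715, -0.    , -1.4219]), 'wrist_force': array([-3.3156, -1.742 ,  1.7264]), 'width': np.float64(0.0439), 'joint_positions': array([2.7180e-01, 4.5500e-02, 1.5751e+00, 1.0000e-04, 1.5218e+00,
       1.6936e+00])}
```

View pics/s9.png

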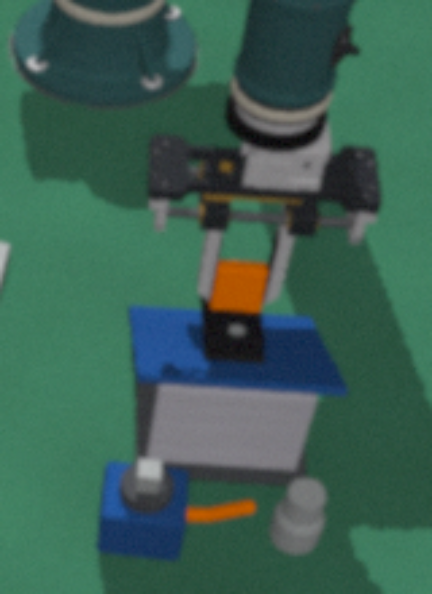

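The uphill edge rests on the slope and the foot is pivoting in the jaws (block at (235,340) now tilted). Continuing.

```bash
python3 -m creep '[{"slide":[0,2,-1.5],"roll":0,"grip":1},{"slide":[0,4,-3],"roll":0,"grip":1},{"slide":[0,6,-4.5],"roll":0,"grip":1},{"slide":[0,8,-5.5],"roll":0,"grip":1},{"slide":[0,10,-6.5],"roll":0,"grip":1}]'
python3 -m creep '[{"slide":[0,2,-1],"roll":0,"grip":1},{"slide":[0,4,-2],"roll":0,"grip":1},{"slide":[0,6,-3],"roll":0,"grip":1},{"slide":[0,8,-3.5],"roll":0,"grip":1}]'
python3 -m creep '[{"slide":[0,1,-0.3],"roll":0,"grip":1},{"slide":[0,2,-0.7],"roll":0,"grip":1},{"slide":[0,3,-1],"roll":0,"grip":1}]'
```

```text
time: 22.05
tool_pos: [0.4743, 0.1917, 0.115]
ee_rot: [-1.571, 0.0, -1.422]
wrist_force: [-1.1, -1.1, -0.4]
width: 0.0439
time: 22.38
tool_pos: [0.4707, 0.1912, 0.1072]
ee_rot: [-1.571, 0.0, -1.422]
wrist_force: [-1.0, -1.1, 0.1]
width: 0.0439
time: 22.63
tool_pos: [0.4701, 0.191, 0.1057]
ee_rot: [-1.57, -0.0, -1.422]
wrist_force: [-2.7, -3.7, 8.4]
width: 0.0439
```

The force jumps at z=0.1057, as expected when the sole becomes flat. I'll press slightly to seat it, then look.

```bash
python3 -m creep '[{"slide":[0,1,0],"roll":0,"grip":1},{"slide":[0,2,0],"roll":0,"grip":1},{"slide":[0,3,0],"roll":0,"grip":1},{"slide":[0,3,0],"roll":0,"grip":1}]'; python3 - <<'E'
from h import *
im=cv2.cvtColor(snapshot("scene"),cv2.COLOR_RGB2BGR)
cv2.imwrite("pics/s10.png",cv2.resize(im[80:240,310:450],None,fx=3.7,fy=3.7))
im=cv2.cvtColor(snapshot("top"),cv2.COLOR_RGB2BGR)
cv2.imwrite("pics/t3.png",cv2.resize(im[200:360,70:240],None,fx=3.5,fy=3.5))
E
```

```text
time: 22.97
tool_pos: [0.4702, 0.191, 0.1056]
ee_rot: [-1.569, 0.0, -1.422]
wrist_force: [-7.2, -3.5, 15.5]
width: 0.0433
```

View pics/s10.png

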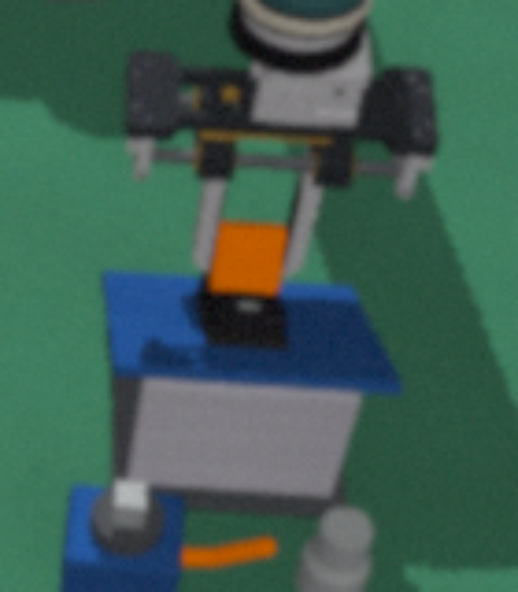

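View pics/t3.png

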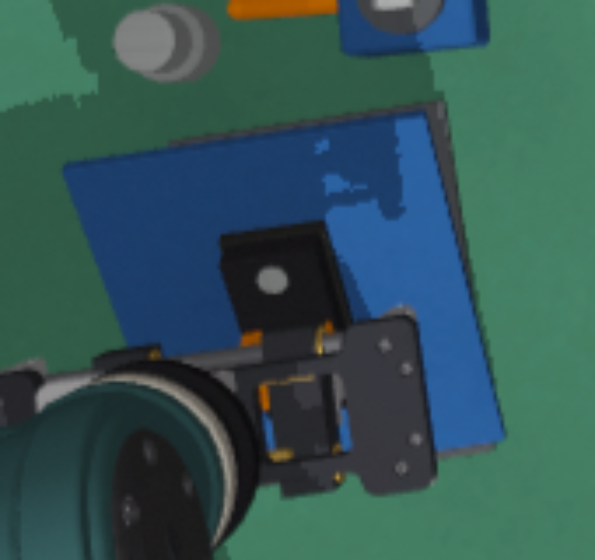

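The foot lies flat near the middle of the slope: block at (245,320) in the scene crop and (285,280) in the top crop, well inside the edges. z no longer drops as force rises, so it is seated. I'll ease the preload, then open slowly.

```bash
python3 -m creep '[{"slide":[0,-1.5,0],"roll":0,"grip":1},{"slide":[0,-3,0],"roll":0,"grip":1},{"slide":[0,-4,0],"roll":0,"grip":1},{"slide":[0,-4,0],"roll":0,"grip":1}]'
python3 -m creep '[{"slide":[0,0,0],"roll":0,"grip":0.5},{"slide":[0,0,0],"roll":0,"grip":0.5},{"slide":[0,0,0],"roll":0,"grip":0.3},{"slide":[0,0,0],"roll":0,"grip":0.3},{"slide":[0,0,0],"roll":0,"grip":0.3},{"slide":[0,0,0],"roll":0,"grip":0.3},{"slide":[0,0,0],"roll":0,"grip":0.3}]'; python3 - <<'E'
from h import *
im=cv2.cvtColor(snapshot("scene"),cv2.COLOR_RGB2BGR)
cv2.imwrite("pics/s11.png",cv2.resize(im[80:240,310:450],None,fx=3.7,fy=3.7))
E
```

```text
time: 23.4
tool_pos: [0.4701, 0.1911, 0.1057]
ee_rot: [-1.57, 0.0, -1.422]
wrist_force: [-1.6, -0.9, 2.6]
width: 0.0438
time: 23.98
tool_pos: [0.4698, 0.1911, 0.1054]
ee_rot: [-1.571, 0.0, -1.422]
wrist_force: [-0.0, 0.0, 0.3]
width: 0.0658
```

View pics/s11.png

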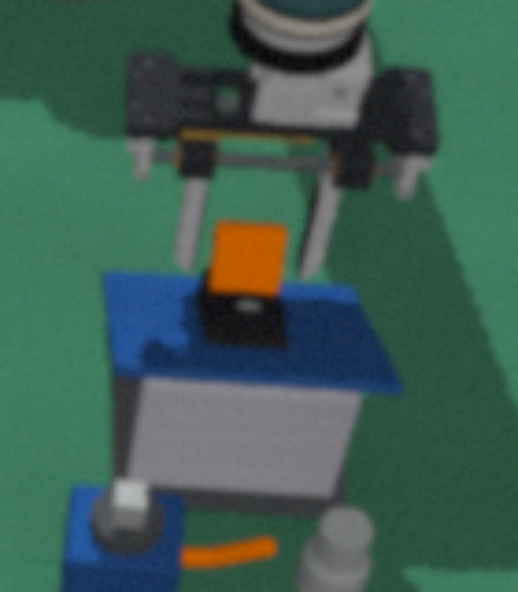

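Released, and the foot has not moved: fin still at (248,258), fingers clear on both sides. Withdrawing upward and back.

```bash
python3 -m creep '[{"slide":[0,-10,0],"roll":0,"grip":0.2},{"slide":[0,-30,0],"roll":0,"grip":0.2},{"slide":[0,-60,0],"roll":0,"grip":0.2},{"slide":[0,-95,0],"roll":0,"grip":0.2},{"slide":[0,-125,-20],"roll":0,"grip":0.2},{"slide":[0,-140,-55],"roll":0,"grip":0.2},{"slide":[0,-140,-90],"roll":0,"grip":0.2},{"slide":[0,-140,-120],"roll":0,"grip":0.2},{"slide":[0,-140,-140],"roll":0,"grip":0.2},{"slide":[0,-140,-140],"roll":0,"grip":0.2},{"slide":[0,-140,-140],"roll":0,"grip":0.2},{"slide":[0,-140,-140],"roll":0,"grip":0.2},{"slide":[0,-140,-140],"roll":0,"grip":0.2}]'; python3 - <<'E'
from h import *
im=cv2.cvtColor(snapshot("scene"),cv2.COLOR_RGB2BGR)
cv2.imwrite("pics/s12.png",cv2.resize(im[60:260,140:440],None,fx=2.6,fy=2.6))
im=cv2.cvtColor(snapshot("top"),cv2.COLOR_RGB2BGR);cv2.imwrite("pics/t4.png",im)
H,S,V=cv2.split(cv2.cvtColor(im,cv2.COLOR_BGR2HSV))
g=cv2.morphologyEx(((V<45)&(S<140)).astype(np.uint8),cv2.MORPH_OPEN,np.ones((3,3)))
g[:230]=0;g[345:]=0;g[:,:90]=0;g[:,215:]=0
for m in comps(g,200):
    r=rect(m);print("blk",np.round(r[0],1),np.round(r[1],1),round(r[2],1))
# predicted underside corners of foot flat at slope centre
E
```

```text
time: 25.12
tool_pos: [0.3322, 0.1704, 0.2455]
ee_rot: [-1.571, -0.0, -1.422]
wrist_force: [0.8, -0.4, 0.1]
width: 0.0753
blk [153.4 290.7] [57.  31.6] 73.8
```

View pics/s12.png

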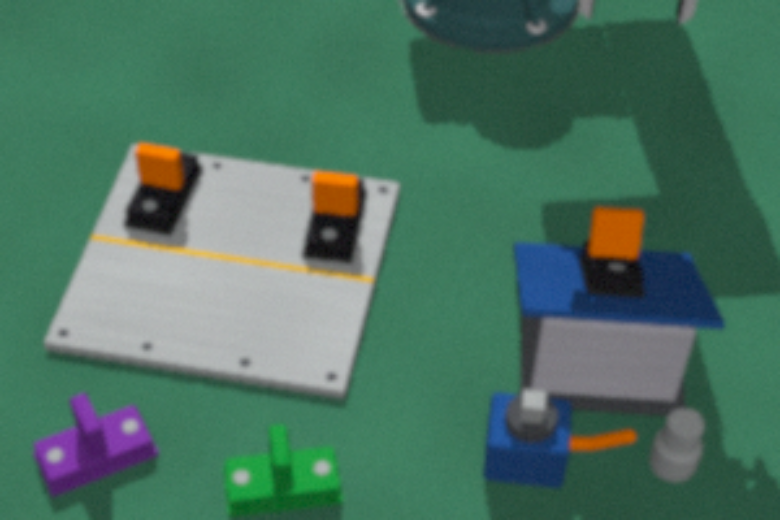

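View pics/t4.png

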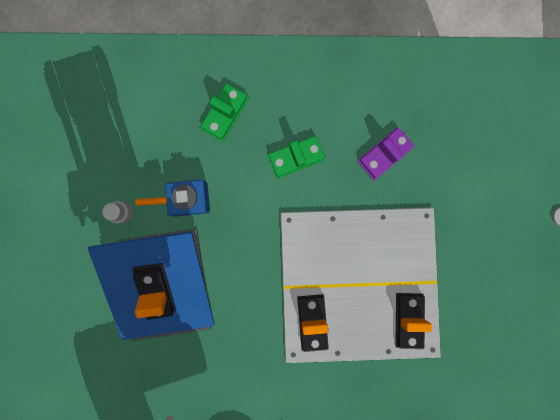

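The foot lies flat and wholly on the slope: block at about (153,291) in the top view, slope corners at (191,232), (88,247), (122,339) and (213,325). The other two are past the line on the plate, and the bystanders are where they were. Handing in.

```bash
python3 -c "
from bench import ticket
print(ticket.close_job())"
```

```text
the job is handed in; nothing more can be done
None
```

I dragged all three feet past the yellow line by their fins, then put the grippy one on the blue stand and handed the job in at about 25 s.

| Foot (fin in the first top view) | Drag force | Where it is now |
|---|---|---|
| (308,248) | about 1.4–2 N | on the plate, past the line |
| middle, (361,250) | about 7.7 N | on the blue stand |
| (415,246) | about 3.4–4.1 N | on the plate, past the line |

- **Placing:** I carried the middle foot to the slope and let its uphill edge touch. I then lowered it so it pivoted in the jaws until it lay flat: more force gave no more descent. I eased the pressure before opening.
- **Last pictures:** After I withdrew, the foot sat flat, wholly on the slope and had not moved. The other two were still on the plate past the line. The socket, transducer and look-alikes were where they started.
- **One disagreement:** the third foot's readings reached slightly above the stated 3.5 N. The tool was also pressing lightly down on it (about 2–3.7 N), which would add drag. The middle foot was still clearly the hardest to pull.

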